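# Lower the display-case flap to the red pointer and hold it

### The arm

A 6-joint arm with a two-finger parallel gripper is mounted at the origin on the work surface. World frame = base frame: x ahead of the robot, y to its left, z up, the work surface at z = 0. Lengths are in m, angles in rad, forces in N, time in s.
With the tool pointing down it reaches from about 0.35 to 1 m from the base axis. Payload 7.1 kg.
Tool frame: the origin (TCP) lies midway between the tips of the shut fingers; the grasp point (between the pads) lies 19 mm behind it; z points along the fingers, y is the line along which they close (so a half turn about z gives the same grasp; the last joint's range is limited). The gripper opens to 85 mm and grips with 20 to 120 N. Pads are 22 mm wide; open, the fingers measure 114 mm over their backs; the gripper's body (76 mm by 85 mm) begins 54 mm behind the grasp point. The pads swing forward as they close: fully open they stand 13 mm farther back than shut.
Start: joints at [-1.24, 0.423, 1.63, -0, 1.089, -0.019], TCP at [0.214, -0.587, 0.231] pointing down, gripper open.
Joint ranges: [-3, 3], [-0.9, 2.11], [0.09, 2.58], [-1.31, 4.45], [0.11, 2.69], [-2.54, 2.54]. Speed limits (rad/s): [2.39, 2.39, 3.01, 3.14, 3.14, 3.14].

### API

Orientations are given as a unit quaternion [x, y, z, w].
In Python, from cell import env gives the robot as it stands.
- The arm moves only by the tool apply_moves, never from a script. Its arguments are lists of equal length, an entry for each row: "delta_pos": the shift along the tool's x, y, z normalised to -1 to 1, where 1 is 20 cm, a list of three; "rotation": the turn, a rotation vector about the tool's x, y, z normalised to -1 to 1, where 1 is 2 rad, a list of three. A call has 1 to 5 rows; each row is the pose to reach, as a shift and turn from the pose commanded when the call began, along the tool's axes at that moment; what a row does not reach only later rows make up. A row lasts 1/8 s, in which the tool goes at most 62.5 mm and 10.7 degrees, less where a joint would pass 70% of its speed; a pose out of reach is approached as far as the arm can. A call with a number of a shift or a turn outside -1 to 1 is refused whole. A call with a gripper value outside its range is refused whole. "jaw" is the finger opening in mm, from 0 to 85.4, set as the call begins (left out, the last holds). The fingers move at their own pace and stop on an object; the grip force is fixed at half the most. Time passes only in rows, so rows that repeat a pose let the fingers close. It gives the time, the measured TCP pose, the force, the opening and the grip force at its end, in the units of the state.
- env.sense(): the state, without advancing time (a new reading comes with each control period).
- env.grab_frame(name): name is "side" or "top" or "wrist"; returns a dict with "pixels" (480x640x3 uint8, red, green, blue), "z_map" (480x640 float32, m along the optical axis (not along the pixel's ray), 0 where there is no reading), "camera_matrix" (3x3 intrinsics, pixels), "R" (3x3) and "t" (3): a world point X has camera coordinates R X + t. Camera axes: x right, y down, z forward; pixel columns grow to the right and rows downward; lengths in m; the calibration is good to about 2 mm. A picture is of the moment at which its call begins.
- env.hand_in(): hands the job in; it is judged then, once.
The state is a dict: "clock": time; "joint_positions": joint angles; "dq": joint speeds; "joint_torque": joint torques, N m; "tool_pos": TCP position; "tool_rot": TCP orientation; "force": force on the tool from outside, world axes, zero at the start; "moment": the same for the moment, N m; "width": finger opening in m; "gripper_force": force on a finger pad.
Only numpy, scipy, OpenCV 4.12 (cv2) and the standard library are available. Lean on these libraries where they do the work, as an engineer would, in place of code of your own. Each camera call takes 0.05 s, during which the arm holds its last target. There are 200 camera calls.

### The job

The steel drop flap of the little display case is blocked by a green slip standing in two slotted brass posts. Leaving the flap shut meanwhile, draw the slip straight up out of the posts by its yellow edge and stand it midway along the slot of the white wooden rack; then swing the flap down by its brass bar until the bar is level with the red pointer, and hold it there against its weight: finish while still holding it, do not let go. Do not let the flap drop open, push the pointer or disturb the other things on the shelf.

Things in the scene. Friction and masses are not known exactly. Their poses are not given: they have to be found in the camera images.
- case: Dark wooden display case, fixed. Origin: its centre at shelf height; x from its front (flap side, -x) to its back, y along its width, z up. Base board 12 mm thick, x -130 to +75 mm, 230 mm wide; cabinet x -35 to +78, 156 wide, top at z = 138 mm. Flap hinge line along y at x = -55, z = 18 mm. White angle scale and red pointer at its +y side, y 92 to 112 mm.
- posts (a point): Midpoint between the two brass posts, on their slot floor (case x = -105, y = 0, z = 12 mm). Posts at case y = +/-75 mm, top at z = 70 mm, with facing slots 9 mm wide; inner faces 128 mm apart.
- slip: Loose green plate 6 mm thick (x), 150 wide (y), 118 tall (z), about 0.12 kg; its top 14 mm is a yellow edge 9 mm thick to grip. Origin: centre of its underside. Starts upright in the posts, axes parallel to the case's; must rise over 60 mm to clear them. In place, it stops the flap at about 0.5 rad.
- rack: Fixed white wooden rack 50 x 140 mm, left or right of the case. Origin: centre of its underside, z up. One slot along its y, open at ends and top, 14 mm wide (x -7 to +7 mm), walls 130 mm long; slot floor at z = 12 mm, wall tops at z = 45 mm. The slip may stand either way round and leans a little when released.
- flap (a joint): Flap opening, rad: 0 = shut, leaning back 0.1 rad past upright (stays shut by itself); grows as its top swings out to the case's -x and down; stop at 1.5. Above 0.1 it falls open if not held; hinge nearly frictionless. Steel plate 120 mm wide, 6 thick, about 0.4 kg, reaching 125 mm from the hinge line.
- flap_bar (a point): Middle of the flap's brass bar: 10 mm thick, parallel to the hinge line, 165 mm from it and 40 mm beyond the plate's edge, on two 8 mm rods at y = +/-45 mm (82 mm clear between). It can turn between gripping fingers. At flap value q: case x = -55 - 165 sin(q - 0.1), y = 0, z = 18 + 165 cos(q - 0.1) mm.
- flap_index (a point): Point on the bar's axis at case y = 98 mm, 8 mm beyond the bar's long +y end: it meets the pointer tip when the flap is at the marked angle.
- pointer (a joint): Angle of the red pointer, rad, same axis, zero and direction as the flap joint; it is the flap value to reach. It is stiff and stays where it is (between 0.65 and 1.1).
- pointer_tip (a point): Centre of the 14 mm red ball at the pointer's end, 165 mm from the hinge line, case y = 98 mm.
- dish: Blue enamel dish of oxblood marbles, 110 mm across, 28 mm high, origin under its centre. Leave alone.
- jar: Green glass jar with tin lid, 64 mm across, 95 mm high, origin under its centre. Leave alone.
- saucer: White porcelain saucer, 130 mm across, 18 mm high, origin under its centre. Leave alone.
- gauge: Boxwood gauge ring, 68 mm across, 12 mm high, origin under its centre. Leave alone.
- loupe: Hand loupe, lens 48 mm across, 14 mm high, origin under the lens, handle 90 mm to its -x. Leave alone.
Mind the look-alikes: they are no part of the job. Leave any orange or turquoise look-alike of the rack alone.

How it is judged:
By the outcome, as a careful person would: the job done as asked, in the order asked, and still so for the second after the job is handed in, while the arm keeps its last pose, push and grip.
It also fails if it takes over 51 s, if anything falls off the work surface, if the arm or the gripper's body presses on something with over 40 N, if the wrist force passes 120 N, or if a joint passes its speed limit or range.

## Working session

There is one attempt and no reset: what is moved stays moved. The work goes in short steps, Python scripts to look and compute and a tool call to move; the robot and the scene stay as the last step left them, time stands still between calls to the robot, and variables do not carry over. Pictures are saved under pics/ and viewed, at most 10 in all, crops included, and the job is handed in when it is done.

Besides the shell and the picture viewer there is one more tool, called after ">>>" as name(argument=value, ...) on one line, values as JSON. apply_moves: Moves the arm, as the interface text tells. Its arguments: {"type":"object","properties":{"delta_pos":{"type":"array"},"rotation":{"type":"array"},"jaw":{"type":"number"}},"required":["delta_pos","rotation"]}

```bash
mkdir -p pics; cat > h.py <<'E'
import numpy as np, cv2
from cell import env
from scipy.spatial.transform import Rotation as Rn
def world(f):
    z=f["z_map"];K=f["camera_matrix"];v,u=np.mgrid[:480,:640]
    c=np.stack([(u-K[0,2])/K[0,0]*z,(v-K[1,2])/K[1,1]*z,z],-1)
    return (c-f["t"])@f["R"]
def px(f,X):
    c=f["R"]@np.array(X)+f["t"];p=f["camera_matrix"]@c;return p[:2]/p[2]
E
python3 - <<'E'
from h import *
s=env.sense();print({k:np.round(v,3) for k,v in s.items()})
for n in("top","side"):
    f=env.grab_frame(n);cv2.imwrite(f"pics/{n}0.png",f["pixels"][...,::-1]);np.savez(f"{n}0.npz",**f)
    print(n,-f["R"].T@f["t"],f["R"].round(2).tolist())
E
```

```text
{'clock': np.float64(0.0), 'joint_positions': array([-1.24 ,  0.424,  1.631, -0.   ,  1.089, -0.019]), 'dq': array([ 0.   , -0.   , -0.001,  0.001,  0.001,  0.001]), 'joint_torque': array([ 0.0000e+00, -5.5739e+01, -2.8174e+01,  0.0000e+00,  7.0000e-03,
       -0.0000e+00]), 'tool_pos': array([ 0.214, -0.587,  0.231]), 'tool_rot': array([ 0.985,  0.174, -0.   , -0.001]), 'force': array([-0.026, -0.396,  0.491]), 'moment': array([-0.006, -0.025, -0.035]), 'gripper_force': np.float64(0.0), 'width': np.float64(0.085)}
top [0.35106902 0.0399025  1.39408138] [[-0.0, -1.0, 0.01], [-0.99, 0.0, -0.13], [0.13, -0.01, -0.99]]
side [0.47862328 0.89998865 0.90785217] [[-1.0, -0.05, 0.02], [-0.05, 0.67, -0.74], [0.03, -0.74, -0.67]]
```

View pics/top0.png

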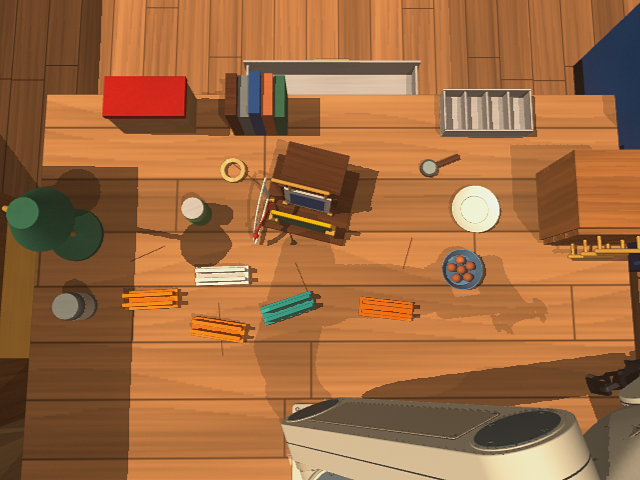

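View pics/side0.png

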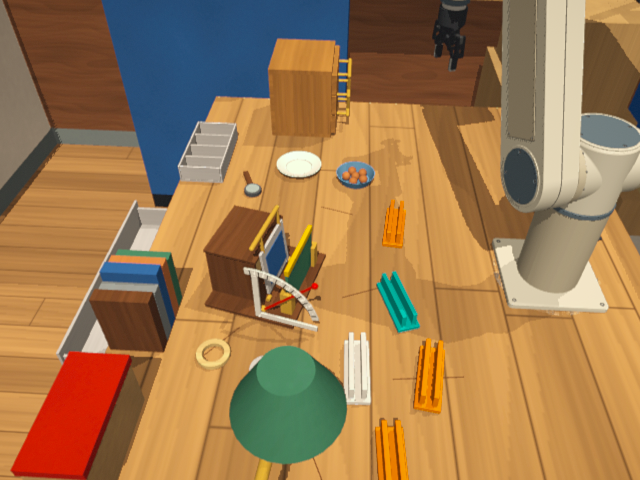

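The top view shows the yellow edge from (270,212) to (335,232), the brass bar near (305,187), the white rack near (223,275), and the red ball near (255,238). The side view puts the red ball at (315,287).

```bash
python3 - <<'E'
from h import *
f=dict(np.load("top0.npz"));W=world(f);hsv=cv2.cvtColor(f["pixels"],cv2.COLOR_RGB2HSV)
def reg(n,m,x0,x1,y0,y1,zl,zh):
    k=np.zeros((480,640),bool);k[y0:y1,x0:x1]=m[y0:y1,x0:x1];k&=(W[...,2]>zl)&(W[...,2]<zh)
    P=W[k]
    if len(P)<5: print(n,"few",len(P));return P
    r=cv2.minAreaRect(P[:,:2].astype(np.float32)*1000)
    v=np.linalg.svd(P[:,:2]-P[:,:2].mean(0),full_matrices=False)[2][0]
    print(n,len(P),"mean",P.mean(0).round(4),"zmed",np.median(P[:,2]).round(4),"rect",np.round(r[0],1),np.round(r[1],1),round(r[2],1),"axisang(from y)",np.degrees(np.arctan2(-v[0]*np.sign(v[1]),abs(v[1]))).round(2));return P
H,S,V=hsv[...,0],hsv[...,1],hsv[...,2]
yl=(H>20)&(H<34)&(S>200)&(V>150)
reg("yellow",yl,262,342,203,242,.10,.15)
br=(H>12)&(H<34)&(S>90)
reg("bar",br,268,338,172,200,.155,.21)
wh=(S<60)&(V>130)
reg("rack top",wh,185,262,258,292,.035,.055)
reg("rack all",wh,185,262,258,292,.006,.06)
red=((H<6)|(H>174))&(S>170)&(V>120)
P=reg("red",red,240,275,170,250,.02,.25)
reg("tip",red,240,263,231,246,.02,.25)
g=cv2.cvtColor(f["pixels"],cv2.COLOR_RGB2BGR)[165:295,185:350]
cv2.imwrite("pics/c1.png",cv2.resize(g,None,fx=4.6,fy=4.6,interpolation=cv2.INTER_CUBIC))
# cabinet top
reg("cab",(V>0),255,360,135,205,.130,.145)
s=dict(np.load("side0.npz"));W=world(s);hsv=cv2.cvtColor(s["pixels"],cv2.COLOR_RGB2HSV);H,S,V=hsv[...,0],hsv[...,1],hsv[...,2]
reg("tip side",((H<6)|(H>174))&(S>170)&(V>120),307,325,278,296,.02,.25)
reg("yel side",(H>20)&(H<34)&(S>200)&(V>150),280,320,220,290,.09,.15)
E
```

```text
yellow 193 mean [0.5689 0.0779 0.1301] zmed 0.1301 rect [569.8  81. ] [148.2   9. ] 75.9 axisang(from y) -14.32
bar 270 mean [0.637  0.0802 0.1848] zmed 0.1859 rect [637.8  81.3] [143.1  12.2] 75.2 axisang(from y) -14.51
rack top 308 mean [0.4379 0.2947 0.0448] zmed 0.0447 rect [438.2 294.3] [ 31.9 127.9] 1.8 axisang(from y) 1.59
rack all 535 mean [0.4356 0.2894 0.031 ] zmed 0.042 rect [438.2 293.3] [ 48.1 138.1] 0.6 axisang(from y) 2.78
red 60 mean [0.5672 0.1818 0.0965] zmed 0.1109 rect [579.3 181. ] [ 11.  117.6] 77.8 axisang(from y) 75.67
tip 25 mean [0.5291 0.1917 0.1368] zmed 0.1387 rect [530.1 192.8] [17.9 10.7] 11.7 axisang(from y) 83.34
cab 2791 mean [0.6892 0.0497 0.1381] zmed 0.1381 rect [666.1  73.1] [188.5 176.9] 75.8 axisang(from y) -13.03
tip side 41 mean [0.5345 0.1969 0.1327] zmed 0.1354 rect [536.2 194.5] [10.2 20.4] 51.7 axisang(from y) 69.77
yel side 289 mean [0.5736 0.0915 0.1281] zmed 0.1285 rect [572.8  85.6] [152.6  10.8] 75.6 axisang(from y) -14.44
```

View pics/c1.png

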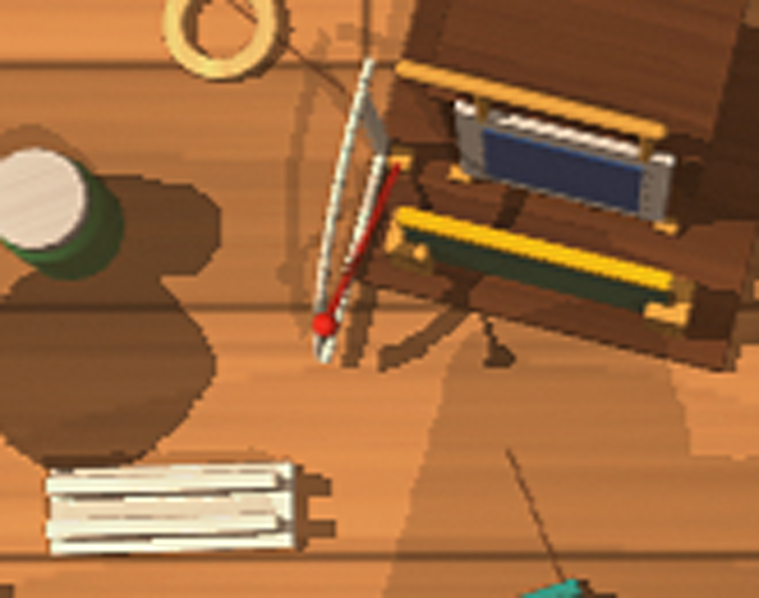

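>>> apply_moves(delta_pos=[[0.2,-0.22,0],[0.4,-0.45,0],[0.6,-0.67,0],[0.8,-0.9,0],[0.9,-1,0]], rotation=[[0,0,0],[0,0,0],[0,0,0],[0,0,0],[0,0,0]], jaw=50)

```text
clock: 0.72
tool_pos: [0.3148, -0.3346, 0.231]
tool_rot: [0.985, 0.175, -0.0, -0.001]
force: [0.5, -0.9, 0.5]
width: 0.05
gripper_force: 0.0
```

>>> apply_moves(delta_pos=[[0.2,-0.22,0],[0.4,-0.45,0],[0.6,-0.67,0],[0.8,-0.9,0],[0.9,-1,0]], rotation=[[0,0,-0.09],[0,0,-0.18],[0,0,-0.27],[0,0,-0.36],[0,0,-0.45]])

```text
clock: 1.35
tool_pos: [0.4156, -0.0854, 0.2313]
tool_rot: [0.809, 0.588, 0.0, -0.0]
force: [0.2, -0.0, -0.4]
width: 0.0502
gripper_force: 0.0
```

```bash
cat >> h.py <<'E'
def go(p,a,tilt=0,s=None):
    """moves (tool axes, normalised) to TCP p, tool x heading a deg, then tilted by tilt deg about tool x"""
    s=s or env.sense();R=Rn.from_quat(s["tool_rot"])
    T=Rn.from_euler('z',a,degrees=True)*Rn.from_euler('x',180,degrees=True)*Rn.from_euler('x',tilt,degrees=True)
    print("t",round(float(s["clock"]),2),"tcp",s["tool_pos"].round(4),"w",round(float(s["width"]),4),"F",s["force"].round(1),"gf",round(float(s["gripper_force"]),1),
      "| d",(R.inv().apply(np.array(p)-s["tool_pos"])/.2).round(3),"rot",((R.inv()*T).as_rotvec()/2).round(3))
YAW=np.radians(-14.4)
CX=np.array([np.cos(YAW),np.sin(YAW),0]);CY=np.array([-np.sin(YAW),np.cos(YAW),0])
O=np.array([.571,.082,0])+.105*CX
def C(x,y,z): return O+x*CX+y*CY+np.array([0,0,z])
E
python3 -c "
from h import *
print(O);go([.571,.082,.21],75.6)"
```

```text
[0.67270123 0.05588756 0.        ]
t 1.35 tcp [ 0.4156 -0.0854  0.2313] w 0.0502 F [ 0.2 -0.  -0.4] gf 0.0 | d [1.035 0.482 0.106] rot [-0.    -0.    -0.031]
```

>>> apply_moves(delta_pos=[[0.25,0.12,0],[0.5,0.24,0],[0.75,0.36,0],[1,0.48,0],[1,0.48,0]], rotation=[[0,0,-0.031],[0,0,-0.031],[0,0,-0.031],[0,0,-0.031],[0,0,-0.031]])

```text
clock: 1.98
tool_pos: [0.5716, 0.0741, 0.2308]
tool_rot: [0.792, 0.611, 0.0, 0.0]
force: [-1.1, -0.7, -0.7]
width: 0.0501
gripper_force: 0.0
```

```bash
python3 - <<'E'
from h import *
f=env.grab_frame("wrist");cv2.imwrite("pics/w1.png",f["pixels"][...,::-1]);np.savez("w1.npz",**f)
W=world(f);hsv=cv2.cvtColor(f["pixels"],cv2.COLOR_RGB2HSV);H,S,V=cv2.split(hsv)
k=(H>20)&(H<34)&(S>200)&(V>120)&(W[...,2]>.12)&(W[...,2]<.14)&(abs(W[...,1]-.08)<.12)
P=W[k];print(len(P));r=cv2.minAreaRect(P[:,:2].astype(np.float32)*1000);print(r,np.median(P[:,2]))
go([.571,.082,.104],75.6)
E
```

```text
3166
((571.0637817382812, 82.7419662475586), (149.8524932861328, 9.005351066589355), 75.60062408447266) 0.12903985141855362
t 2.02 tcp [0.5698 0.0727 0.2306] w 0.05 F [-0.4 -0.2 -0.5] gf 0.0 | d [ 0.047 -0.006  0.633] rot [-0.001  0.    -0.003]
```

View pics/w1.png

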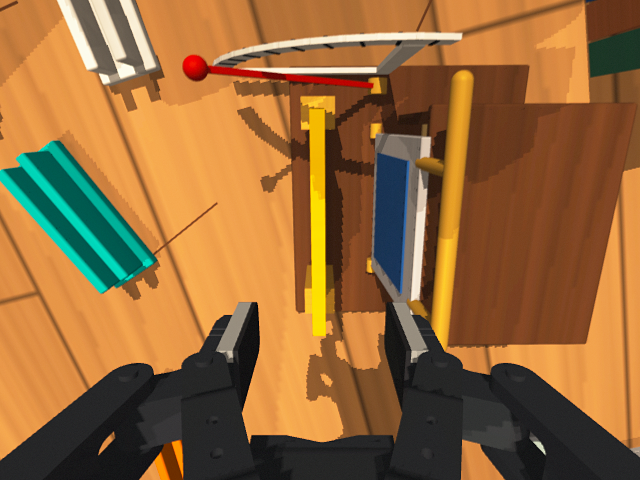

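The wrist view shows the yellow edge at columns 310–327, centred between the fingers. It measures 150 x 9 mm at z 0.129, which matches. The red ball is at (195,68) and the bar runs down column 455. I'll descend and grip.

>>> apply_moves(delta_pos=[[0.05,-0.006,0.2],[0.05,-0.006,0.4],[0.05,-0.006,0.55],[0.05,-0.006,0.633],[0.05,-0.006,0.633]], rotation=[[0,0,0],[0,0,0],[0,0,0],[0,0,0],[0,0,0]])

```text
clock: 2.65
tool_pos: [0.5696, 0.0808, 0.1039]
tool_rot: [0.793, 0.61, -0.001, -0.001]
force: [-4.7, 1.8, -1.2]
width: 0.0498
gripper_force: 0.0
```

>>> apply_moves(delta_pos=[[0,0,0],[0,0,0],[0,0,0],[0,0,0],[0,0,0]], rotation=[[0,0,0],[0,0,0],[0,0,0],[0,0,0],[0,0,0]], jaw=0)

```text
clock: 3.28
tool_pos: [0.572, 0.0816, 0.1061]
tool_rot: [0.792, 0.61, 0.001, 0.001]
force: [0.2, -0.4, 7.4]
width: 0.0081
gripper_force: 59.9
```

>>> apply_moves(delta_pos=[[0,0,-0.08],[0,0,-0.2],[0,0,-0.35],[0,0,-0.5],[0,0,-0.6]], rotation=[[0,0,0],[0,0,0],[0,0,0],[0,0,0],[0,0,0]])

```text
clock: 3.9
tool_pos: [0.5713, 0.0816, 0.2273]
tool_rot: [0.792, 0.61, 0.001, 0.001]
force: [0.0, 0.6, -2.3]
width: 0.0078
gripper_force: 58.8
```

```bash
python3 - <<'E'
from h import *
go([.44,.18,.224],91.6)
go([.438,.294,.224],91.6)
f=env.grab_frame("wrist");W=world(f);H,S,V=cv2.split(cv2.cvtColor(f["pixels"],cv2.COLOR_RGB2HSV))
wh=((S<60)&(V>110)&(W[...,2]>.035)&(W[...,2]<.055)&(abs(W[...,0]-.438)<.06)&(abs(W[...,1]-.294)<.1))
print(wh.sum())
k=(H>20)&(H<34)&(S>200)&(V>120)&(W[...,2]>.2)&(W[...,2]<.3)
P=W[k];print(len(P),cv2.minAreaRect(P[:,:2].astype(np.float32)*1000),np.median(P[:,2]))
cv2.imwrite("pics/w2.png",f["pixels"][...,::-1])
E
```

```text
t 3.9 tcp [0.5713 0.0816 0.2273] w 0.0078 F [ 0.   0.6 -2.3] gf 58.8 | d [ 0.307 -0.761  0.015] rot [ 0.001 -0.    -0.143]
t 3.9 tcp [0.5713 0.0816 0.2273] w 0.0078 F [ 0.   0.6 -2.3] gf 58.8 | d [ 0.856 -0.916  0.015] rot [ 0.001 -0.    -0.143]
1714
8486 ((575.8408203125, 99.60675048828125), (115.64215850830078, 10.018068313598633), 75.64669036865234) 0.2501584811163675
```

View pics/w2.png

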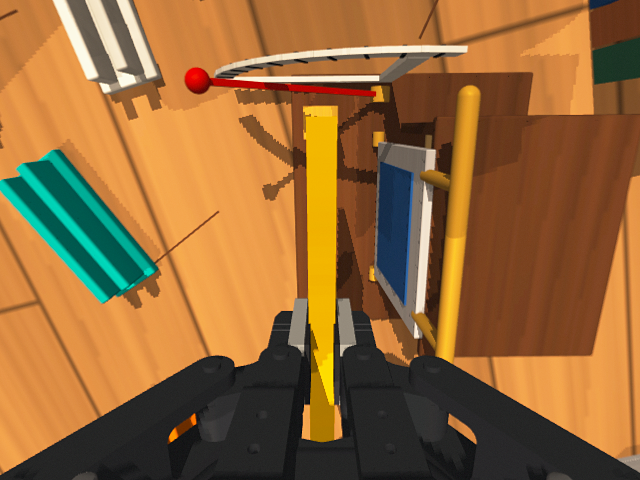

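The slip is held and clear of the posts: its yellow edge is centred at column 320 with its top at z 0.250, so its bottom is at 0.132. The rack is at upper left, around (105,40). I'll back off toward -x first so the slip doesn't pass over the pointer ball.

>>> apply_moves(delta_pos=[[0,-0.15,-0.05],[0,-0.34,-0.1],[0.01,-0.5,-0.1],[0.02,-0.65,-0.1],[0.02,-0.68,-0.1]], rotation=[[0,0,-0.03],[0,0,-0.06],[0,0,-0.1],[0,0,-0.143],[0,0,-0.143]])

```text
clock: 4.58
tool_pos: [0.4388, 0.1204, 0.2449]
tool_rot: [0.697, 0.717, -0.0, -0.0]
force: [0.4, -0.3, -0.9]
width: 0.0077
gripper_force: 58.9
```

```bash
python3 - <<'E'
from h import *
f=env.grab_frame("wrist");np.savez("w3.npz",**f);W=world(f);H,S,V=cv2.split(cv2.cvtColor(f["pixels"],cv2.COLOR_RGB2HSV))
near=(abs(W[...,0]-.438)<.05)&(abs(W[...,1]-.294)<.1)&(S<90)&(V>90)
for n,lo,hi in(("tops",.04,.05),("all",.005,.05)):
    P=W[near&(W[...,2]>lo)&(W[...,2]<hi)];print(n,len(P),cv2.minAreaRect(P[:,:2].astype(np.float32)*1000),P[:,1].min(),P[:,1].max())
go([.438,.294,.245],91.6)
E
```

```text
tops 1991 ((441.18463134765625, 258.755615234375), (33.68739318847656, 55.79289245605469), 1.0878905057907104) 0.23062201353305262 0.28695847403659125
all 4890 ((441.021484375, 260.8072509765625), (49.51509094238281, 69.5226058959961), 1.3305217027664185) 0.2255369124555696 0.2958218607740388
t 4.62 tcp [0.4394 0.1204 0.245 ] w 0.008 F [ 0.5 -0.2 -1.5] gf 58.9 | d [ 0.868  0.016 -0.   ] rot [-0.    -0.    -0.001]
```

>>> apply_moves(delta_pos=[[0.25,0.008,0],[0.5,0.015,0],[0.75,0.022,0],[0.867,0.028,0],[0.867,0.028,0]], rotation=[[0,0,0],[0,0,0],[0,0,0],[0,0,0],[0,0,0]])

```text
clock: 5.25
tool_pos: [0.4423, 0.2951, 0.2446]
tool_rot: [0.697, 0.717, 0.0, 0.0]
force: [-0.2, -0.2, -1.4]
width: 0.0077
gripper_force: 58.8
```

```bash
python3 - <<'E'
from h import *
go([.440,.2936,.18],91.4)
go([.440,.2936,.108],91.4)
f=env.grab_frame("wrist");np.savez("w4.npz",**f);W=world(f);H,S,V=cv2.split(cv2.cvtColor(f["pixels"],cv2.COLOR_RGB2HSV))
near=(abs(W[...,0]-.438)<.05)&(abs(W[...,1]-.294)<.1)&(S<90)&(V>90)
for n,lo,hi in(("tops",.04,.05),("all",.005,.05)):
    P=W[near&(W[...,2]>lo)&(W[...,2]<hi)];print(n,len(P),cv2.minAreaRect(P[:,:2].astype(np.float32)*1000),P[:,1].min(),P[:,1].max())
P=W[(H>20)&(H<34)&(S>180)&(V>110)&(W[...,2]>.255)&(W[...,2]<.275)];print(len(P),cv2.minAreaRect(P[:,:2].astype(np.float32)*1000))
cv2.imwrite("pics/w4.png",f["pixels"][...,::-1])
E
```

```text
t 5.25 tcp [0.4423 0.2951 0.2446] w 0.0077 F [-0.2 -0.2 -1.4] gf 58.8 | d [-0.008 -0.012  0.323] rot [ 0.    -0.     0.002]
t 5.25 tcp [0.4423 0.2951 0.2446] w 0.0077 F [-0.2 -0.2 -1.4] gf 58.8 | d [-0.008 -0.012  0.683] rot [ 0.    -0.     0.002]
tops 1184 ((439.62164306640625, 296.07513427734375), (33.98007583618164, 128.52268981933594), 1.4202591180801392) 0.23154589757384558 0.36070953083994167
all 3043 ((439.4300231933594, 295.42755126953125), (49.790409088134766, 138.82955932617188), 1.3855524063110352) 0.22552960892820026 0.3653887069167799
8357 ((441.3035583496094, 313.6142578125), (9.690214157104492, 115.92499542236328), 1.4631586074829102)
```

View pics/w4.png

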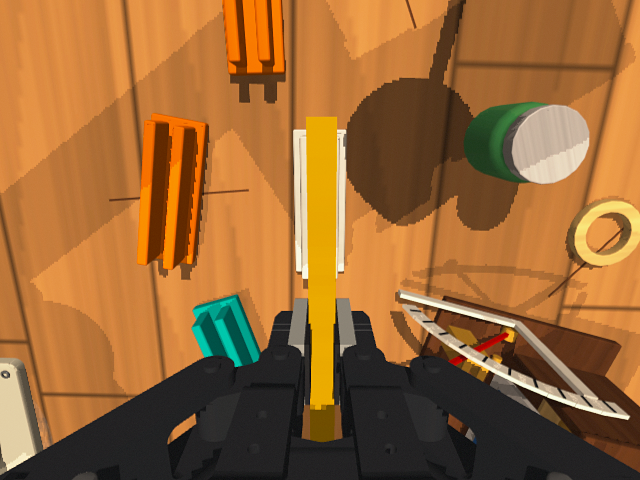

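The slip is centred over the white rack, at columns 305–335 against the rack's 293–347. It needs to shift about 2 mm toward -x. I'll lower it into the slot.

>>> apply_moves(delta_pos=[[-0.005,-0.011,0.15],[-0.005,-0.011,0.35],[-0.005,-0.011,0.47],[-0.005,-0.011,0.55],[-0.005,-0.011,0.62]], rotation=[[0,0,0.002],[0,0,0.002],[0,0,0.002],[0,0,0.002],[0,0,0.002]])

```text
clock: 5.92
tool_pos: [0.4398, 0.2921, 0.1203]
tool_rot: [0.699, 0.715, 0.0, 0.0]
force: [-0.4, -0.1, 0.6]
width: 0.0081
gripper_force: 58.8
```

>>> apply_moves(delta_pos=[[0,0,0.03],[0,0,0.05],[0,0,0.06],[0,0,0.06],[0,0,0.06]], rotation=[[0,0,0],[0,0,0],[0,0,0],[0,0,0],[0,0,0]])

```text
clock: 6.55
tool_pos: [0.4394, 0.2928, 0.1091]
tool_rot: [0.699, 0.715, 0.0, 0.0]
force: [1.0, -0.3, -2.1]
width: 0.0079
gripper_force: 58.8
```

>>> apply_moves(delta_pos=[[0.005,0,0.008],[0.005,0,0.008]], rotation=[[0,0,0],[0,0,0]])

```text
clock: 6.8
tool_pos: [0.4392, 0.2937, 0.1071]
tool_rot: [0.699, 0.715, -0.0, -0.0]
force: [0.7, -1.2, -0.5]
width: 0.0082
gripper_force: 58.8
```

>>> apply_moves(delta_pos=[[0,0,0],[0,0,0],[0,0,0],[0,0,0]], rotation=[[0,0,0],[0,0,0],[0,0,0],[0,0,0]], jaw=50)

```text
clock: 7.3
tool_pos: [0.4392, 0.2936, 0.1072]
tool_rot: [0.699, 0.715, 0.0, 0.0]
force: [0.5, -0.2, 0.7]
width: 0.05
gripper_force: 0.0
```

>>> apply_moves(delta_pos=[[0,0,-0.15],[0,0,-0.35],[0,0,-0.6],[0,0,-0.8],[0,0,-0.8]], rotation=[[0,0,0],[0,0,0],[0,0,0],[0,0,0],[0,0,0]])

```text
clock: 7.92
tool_pos: [0.4409, 0.2947, 0.2706]
tool_rot: [0.699, 0.715, 0.003, 0.001]
force: [0.2, -0.1, 0.9]
width: 0.0496
gripper_force: 0.0
```

```bash
python3 - <<'E'
from h import *
f=env.grab_frame("wrist");W=world(f);H,S,V=cv2.split(cv2.cvtColor(f["pixels"],cv2.COLOR_RGB2HSV))
P=W[(H>20)&(H<34)&(S>180)&(V>110)&(W[...,2]>.11)&(W[...,2]<.14)&(abs(W[...,0]-.44)<.04)]
if len(P):print(len(P),cv2.minAreaRect(P[:,:2].astype(np.float32)*1000),np.median(P[:,2]),P[:,1].min(),P[:,1].max())
g=env.grab_frame("top");np.savez("top1.npz",**g)
W=world(g);H,S,V=cv2.split(cv2.cvtColor(g["pixels"],cv2.COLOR_RGB2HSV))
red=((H<6)|(H>174))&(S>170)&(V>100);k=np.zeros_like(red);k[225:250,238:268]=red[225:250,238:268];k&=W[...,2]>.115
print("tip",W[k].mean(0),k.sum(),np.argwhere(k).mean(0))
sd=env.grab_frame("side");np.savez("side1.npz",**sd)
v=f["pixels"].copy();cv2.imwrite("pics/m5.png",np.hstack([cv2.resize(v,(400,300)),cv2.resize(sd["pixels"],(400,300))])[...,::-1])
go(C(-.0385,0,.25),75.6)
E
```

```text
2326 ((437.80364990234375, 294.9019775390625), (8.528067588806152, 150.02818298339844), 1.246354341506958) 0.12905065151322326 0.21987575256691047 0.3699604678581278
tip [0.53089208 0.19098484 0.13457955] 30 [233.83333333 255.63333333]
t 8.07 tcp [0.4386 0.2932 0.2662] w 0.0501 F [-1.  -0.8  0.1] gf 0.0 | d [-1.161  0.958  0.08 ] rot [-0.001  0.001  0.137]
```

View pics/m5.png

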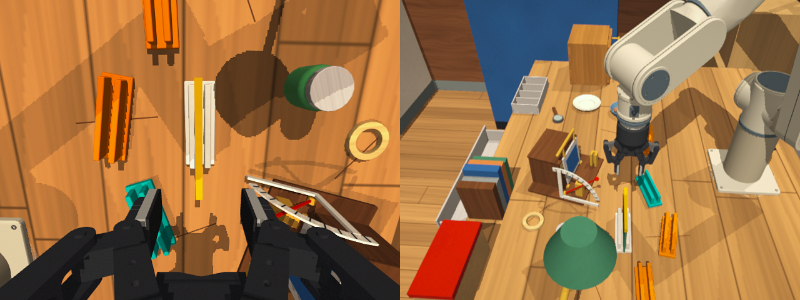

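The slip stands midway in the rack, centred at (437.8, 294.9) mm. Next I'll work out the pointer angle and the bar position.

```bash
python3 - <<'E'
from h import *
O=np.array([.5711,.0827,0])+.105*CX
def ray(f,p):
    K=f["camera_matrix"];d=f["R"].T@np.array([(p[0]-K[0,2])/K[0,0],(p[1]-K[1,2])/K[1,1],1]);return -f["R"].T@f["t"],d
for n,b in(("w1",(180,213,50,86)),("top0",(247,264,228,246)),("top1",(247,264,224,246)),("side0",(307,325,278,296))):
    f=dict(np.load(n+".npz"));H,S,V=cv2.split(cv2.cvtColor(f["pixels"],cv2.COLOR_RGB2HSV))
    red=(((H<6)|(H>174))&(S>150)&(V>80)).astype(np.uint8)
    k=np.zeros_like(red);k[b[2]:b[3],b[0]:b[1]]=red[b[2]:b[3],b[0]:b[1]]
    if n=="w1": k=cv2.morphologyEx(k,cv2.MORPH_OPEN,np.ones((11,11)))
    elif n!="side0": k=cv2.morphologyEx(k,cv2.MORPH_OPEN,np.ones((3,3)))
    v,u=np.argwhere(k).mean(0);o,d=ray(f,(u,v))
    s=(.098-(o-O)@CY)/(d@CY);X=o+s*d;x=(X-O)@CX;z=X[2]
    # also: intersection of ray with cylinder r=.165 about hinge
    h=np.array([(o-O)@CX+.055,o[2]-.018]);e=np.array([d@CX,d[2]])
    r=np.roots([e@e,2*h@e,h@h-.165**2]);r=r.real.min();Y=o+r*d;c=h+r*e
    print(n,k.sum(),(u,v),"plane x,z",x.round(4),z.round(4),"r",np.hypot(x+.055,z-.018).round(4),"q",(np.arctan2(-x-.055,z-.018)+.1).round(3),"cyl q",(np.arctan2(-c[0],c[1])+.1).round(3),"y",((Y-O)@CY).round(4))
f=dict(np.load("w1.npz"));W=world(f);H,S,V=cv2.split(cv2.cvtColor(f["pixels"],cv2.COLOR_RGB2HSV))
Q=np.stack([(W-O)@CX,(W-O)@CY,W[...,2]],-1)
k=(H>10)&(H<34)&(S>90)&(abs(Q[...,0]+.0385)<.015)&(Q[...,2]>.17)&(Q[...,2]<.2)&(abs(Q[...,1])<.1)
B=Q[k];print(len(B),"x",np.percentile(B[:,0],[1,50,99]).round(4),"z top",np.percentile(B[:,2],[50,98]).round(4),"y",B[:,1].min(),B[:,1].max())
print("O",O);go(O-.0385*CX+[0,0,.25],75.6)
E
```

```text
w1 460 (np.float64(194.94782608695652), np.float64(67.1608695652174)) plane x,z -0.1745 0.1284 r 0.1627 q 0.925 cyl q 0.897 y 0.0974
top0 22 (np.float64(255.0909090909091), np.float64(235.0909090909091)) plane x,z -0.1724 0.1172 r 0.1537 q 0.969 cyl q 0.906 y 0.0957
top1 22 (np.float64(255.0909090909091), np.float64(235.0909090909091)) plane x,z -0.1724 0.1172 r 0.1537 q 0.969 cyl q 0.906 y 0.0957
side0 42 (np.float64(312.3095238095238), np.float64(286.4761904761905)) plane x,z -0.1675 0.1286 r 0.1578 q 0.894 cyl q 0.87 y 0.1048
5763 x [-0.0437 -0.04   -0.0342] z top [0.1853 0.1871] y -0.052667654440363774 0.08894916473886635
O [0.67280123 0.05658756 0.        ]
t 8.07 tcp [0.4386 0.2932 0.2662] w 0.0501 F [-1.  -0.8  0.1] gf 0.0 | d [-1.158  0.959  0.08 ] rot [-0.001  0.001  0.137]
```

>>> apply_moves(delta_pos=[[-0.25,0.2,0],[-0.45,0.38,0],[-0.65,0.55,0],[-0.85,0.7,0],[-1,0.83,0]], rotation=[[0,0,0.03],[0,0,0.06],[0,0,0.09],[0,0,0.12],[0,0,0.138]])

```text
clock: 8.7
tool_pos: [0.6098, 0.0955, 0.2648]
tool_rot: [0.791, 0.611, -0.002, -0.001]
force: [-0.4, 1.0, 0.2]
width: 0.0499
gripper_force: 0.0
```

```bash
sed -i 's/\[.571,.082,0\]/[.5711,.0827,0]/' h.py; python3 - <<'E'
from h import *
go(C(-.0385,0,.25),75.6);go(C(-.0385,0,.163),75.6)
E
```

```text
t 8.7 tcp [0.6098 0.0955 0.2648] w 0.0499 F [-0.4  1.   0.2] gf 0.0 | d [-0.11   0.162  0.074] rot [-0.002  0.001 -0.002]
t 8.7 tcp [0.6098 0.0955 0.2648] w 0.0499 F [-0.4  1.   0.2] gf 0.0 | d [-0.109  0.163  0.509] rot [-0.002  0.001 -0.002]
```

>>> apply_moves(delta_pos=[[-0.11,0.162,0],[-0.11,0.162,0.15],[-0.11,0.162,0.3],[-0.11,0.162,0.45],[-0.11,0.162,0.509]], rotation=[[0,0,-0.002],[0,0,-0.002],[0,0,-0.002],[0,0,-0.002],[0,0,-0.002]])

```text
clock: 9.32
tool_pos: [0.6334, 0.0678, 0.1616]
tool_rot: [0.789, 0.614, -0.003, -0.002]
force: [0.5, 0.6, -0.2]
width: 0.0499
gripper_force: 0.0
```

>>> apply_moves(delta_pos=[[0,0,0],[0,0,0],[0,0,0],[0,0,0],[0,0,0]], rotation=[[0,0,0],[0,0,0],[0,0,0],[0,0,0],[0,0,0]], jaw=0)

```text
clock: 9.95
tool_pos: [0.6364, 0.0682, 0.1665]
tool_rot: [0.789, 0.614, 0.001, 0.001]
force: [-0.4, 0.8, 5.7]
width: 0.008
gripper_force: 59.1
```

```bash
python3 - <<'E'
from h import *
g=C(0,0,0);s=env.sense()
x=(s["tool_pos"]-O)@CX;print("case",x,(s["tool_pos"]-O)@CY,s["tool_pos"][2]);go(s["tool_pos"],75.6)
# steps relative to the gripped point at q=0
for q in(.15,.3,.45,.6,.75,.82,.86,.88,.9):
    dx=-165*(np.sin(q-.1)-np.sin(-.1));dz=165*(np.cos(q-.1)-np.cos(.1));print(q,"dy",(dx/200).round(3),"dz",(-dz/200).round(3))
E
```

```text
case -0.038092857692535044 0.002176244095305397 0.16649585908517026
t 9.95 tcp [0.6364 0.0682 0.1665] w 0.008 F [-0.4  0.8  5.7] gf 59.1 | d [0. 0. 0.] rot [ 0.001 -0.     0.001]
0.15 dy -0.124 dz -0.003
0.3 dy -0.246 dz 0.012
0.45 dy -0.365 dz 0.046
0.6 dy -0.478 dz 0.097
0.75 dy -0.582 dz 0.164
0.82 dy -0.626 dz 0.201
0.86 dy -0.651 dz 0.223
0.88 dy -0.663 dz 0.234
0.9 dy -0.674 dz 0.246
```

>>> apply_moves(delta_pos=[[0,-0.05,-0.003],[0,-0.124,-0.003],[0,-0.185,0.003],[0,-0.246,0.012],[0,-0.306,0.027]], rotation=[[0,0,0],[0,0,0],[0,0,0],[0,0,0],[0,0,0]])

```text
clock: 10.58
tool_pos: [0.5763, 0.0834, 0.1603]
tool_rot: [0.789, 0.614, 0.001, 0.0]
force: [1.8, 2.2, -0.1]
width: 0.0076
gripper_force: 61.7
```

```bash
python3 - <<'E'
from h import *
s=env.sense();d=s["tool_pos"]-O;x,y,z=d@CX,d@CY,d[2]
go(s["tool_pos"],75.6);print("case",x,y,z,"moment",s["moment"].round(2),"q",.1+np.arctan2(-.055-x,z+.0157-.018),"r",np.hypot(x+.055,z+.0157-.018))
E
```

```text
t 10.57 tcp [0.5763 0.0834 0.1603] w 0.0076 F [ 1.8  2.2 -0.1] gf 61.7 | d [0. 0. 0.] rot [ 0.001 -0.     0.001]
case -0.10013544580238794 0.001972072938846561 0.16032247298292743 moment [ 0.33 -0.39 -0.02] q 0.3782187303303052 r 0.16434205315566777
```

>>> apply_moves(delta_pos=[[0,-0.059,0.019],[0,-0.115,0.043],[0,-0.172,0.07],[0,-0.226,0.103],[0,-0.276,0.137]], rotation=[[0,0,0],[0,0,0],[0,0,0],[0,0,0],[0,0,0]])

```text
clock: 11.2
tool_pos: [0.5219, 0.0972, 0.1321]
tool_rot: [0.79, 0.614, -0.0, -0.0]
force: [3.3, 3.7, -2.4]
width: 0.008
gripper_force: 60.5
```

```bash
cat > q.py <<'E'
from h import *
s=env.sense();d=s["tool_pos"]-O;x,y,z=d@CX,d@CY,d[2]
go(s["tool_pos"],75.6);print("case",x,y,z,"moment",s["moment"].round(2),"q",.1+np.arctan2(-.055-x,z+.0157-.018),"r",np.hypot(x+.055,z+.0157-.018))
f=env.grab_frame("wrist");np.savez("wq.npz",**f);W=world(f);H,S,V=cv2.split(cv2.cvtColor(f["pixels"],cv2.COLOR_RGB2HSV))
Q=np.stack([(W-O)@CX,(W-O)@CY,W[...,2]],-1)
B=(H>10)&(H<34)&(S>90)&(Q[...,1]>.048)&(Q[...,1]<.095)&(Q[...,2]>.1)&(Q[...,0]<-.11);R=((H<6)|(H>174))&(S>150)&(V>80)&(abs(Q[...,1]-.098)<.012)&(Q[...,2]>.09)
R=cv2.morphologyEx(R.astype(np.uint8),cv2.MORPH_OPEN,np.ones((9,9)))>0
K=f["camera_matrix"];o=-f["R"].T@f["t"];h=np.array([(o-O)@CX+.055,o[2]-.018])
def cyl(u,v):
    e3=f["R"].T@np.array([(u-K[0,2])/K[0,0],(v-K[1,2])/K[1,1],1]);e=np.array([e3@CX,e3[2]])
    r=np.roots([e@e,2*h@e,h@h-.165**2]).real.min();c=h+r*e;return np.arctan2(-c[0],c[1])+.1
if R.sum(): v,u=np.argwhere(R).mean(0);print("ball",R.sum(),u.round(1),v.round(1),"q",cyl(u,v).round(3),"3D",Q[R].mean(0).round(4))
if B.sum():
    print("bar",B.sum(),"3D",np.median(Q[B],0).round(4))
    idx=np.argwhere(B)
    for lo,hi in((.05,.06),(.06,.07),(.07,.08),(.08,.09)):
        k=B&(Q[...,1]>lo)&(Q[...,1]<hi)
        if k.sum(): v,u=np.argwhere(k).mean(0);print(lo,k.sum(),u.round(1),v.round(1),cyl(u,v).round(3))
cv2.imwrite("pics/q%d.png"%int(s["clock"]*100),f["pixels"][...,::-1]);print(int(s["clock"]*100))
E
python3 q.py
```

```text
t 11.2 tcp [0.5219 0.0972 0.1321] w 0.008 F [ 3.3  3.7 -2.4] gf 60.5 | d [0. 0. 0.] rot [-0.    -0.     0.001]
case -0.1562711668535114 0.0018110862297581656 0.1321033757463948 moment [ 0.61 -0.75  0.01] q 0.7625437956153701 r 0.16463525014720115
ball 2495 300.9 60.5 q 0.813 3D [-0.1624  0.097   0.126 ]
bar 5131 3D [-0.1564  0.0722  0.1512]
0.05 954 321.2 194.1 0.764
0.06 1043 321.3 162.0 0.764
0.07 1833 322.0 157.1 0.762
0.08 936 321.2 95.9 0.764
1120
```

View pics/q1120.png

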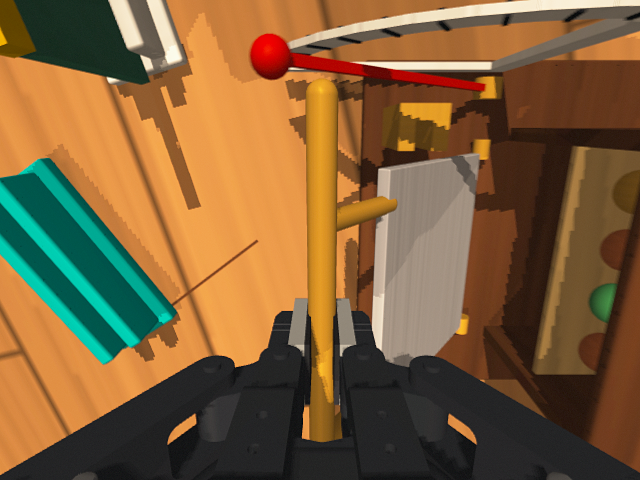

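The flap is held part-way open: the bar is at column 321 and the red ball is centred at (270,57), still a little further out.

```bash
python3 - <<'E'
from h import *
f=dict(np.load("wq.npz"));H,S,V=cv2.split(cv2.cvtColor(f["pixels"],cv2.COLOR_RGB2HSV))
R=(((H<6)|(H>174))&(S>150)&(V>80)).astype(np.uint8);R[:,310:]=0;R[100:]=0
R=cv2.morphologyEx(R,cv2.MORPH_OPEN,cv2.getStructuringElement(2,(25,25)));v,u=np.argwhere(R).mean(0);print(R.sum(),u,v)
W=world(f);P=W[R>0];o=-f["R"].T@f["t"];K=f["camera_matrix"]
# sphere fit of the depth points, r=7mm
from scipy.optimize import least_squares
c=least_squares(lambda c:np.linalg.norm(P-c,axis=1)-.007,P.mean(0)+.004*(P.mean(0)-o)/np.linalg.norm(P.mean(0)-o),loss="soft_l1",f_scale=.001).x-O
x,y,z=c@CX,c@CY,c[2];print("fit",x,y,z,"r",np.hypot(x+.055,z-.018),"q",np.arctan2(-.055-x,z-.018)+.1)
e3=f["R"].T@np.array([(u-K[0,2])/K[0,0],(v-K[1,2])/K[1,1],1]);e=np.array([e3@CX,e3[2]]);h=np.array([(o-O)@CX+.055,o[2]-.018])
r=np.roots([e@e,2*h@e,h@h-.165**2]).real.min();c=h+r*e;print("cyl q",np.arctan2(-c[0],c[1])+.1)
for q in(.80,.84,.87,.88,.89,.90): print(q,(-165*(np.sin(q-.1)-np.sin(.663))/200).round(3),(-165*(np.cos(q-.1)-np.cos(.663))/200).round(3))
E
```

```text
1423 270.6022487702038 56.02037947997189
fit -0.17307872221046716 0.0974138856650043 0.13217043663235675 r 0.1642482061992753 q 0.9022245611450267
cyl q 0.8995924066805142
0.8 -0.024 0.019
0.84 -0.049 0.041
0.87 -0.067 0.058
0.88 -0.072 0.064
0.89 -0.078 0.07
0.9 -0.084 0.075
```

>>> apply_moves(delta_pos=[[0,-0.024,0.019],[0,-0.049,0.041],[0,-0.067,0.058],[0,-0.08,0.072],[0,-0.083,0.075]], rotation=[[0,0,0],[0,0,0],[0,0,0],[0,0,0],[0,0,0]])

```text
clock: 11.88
tool_pos: [0.5062, 0.1011, 0.117]
tool_rot: [0.79, 0.614, -0.0, -0.0]
force: [-0.1, 5.9, 1.5]
width: 0.0075
gripper_force: 61.7
```

>>> apply_moves(delta_pos=[[0,0,0],[0,0,0],[0,0,0],[0,0,0]], rotation=[[0,0,0],[0,0,0],[0,0,0],[0,0,0]])

```text
clock: 12.38
tool_pos: [0.5063, 0.1011, 0.1171]
tool_rot: [0.79, 0.614, -0.0, -0.0]
force: [0.7, 6.2, 0.2]
width: 0.008
gripper_force: 61.6
```

```bash
python3 q.py
```

```text
t 12.38 tcp [0.5063 0.1011 0.1171] w 0.008 F [0.7 6.2 0.2] gf 61.6 | d [0. 0. 0.] rot [-0.    -0.     0.001]
case -0.17234862907287452 0.0016884165859589327 0.11708268236831082 moment [ 0.85 -0.24 -0.07] q 0.8964515718634367 r 0.16415165219073374
ball 2838 346.8 50.7 q 0.836 3D [-0.1637  0.0972  0.1274]
bar 5201 3D [-0.1725  0.0721  0.1368]
0.05 979 321.0 194.3 0.896
0.06 1036 321.2 161.7 0.895
0.07 1852 314.9 156.4 0.913
0.08 963 321.0 95.6 0.895
1237
```

View pics/q1237.png

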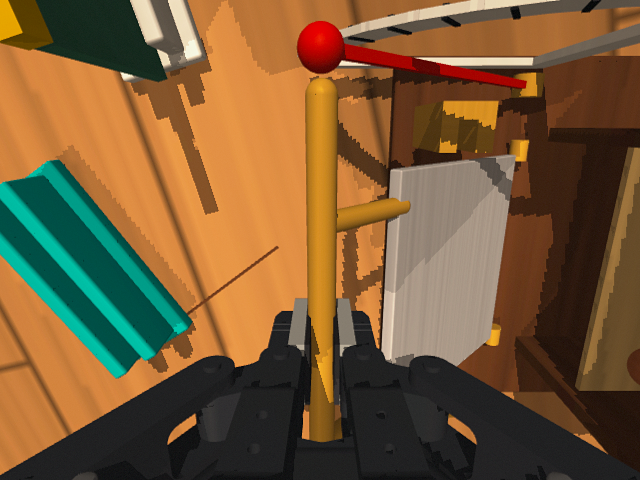

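The bar (column 321) lines up with the red ball (column 320) and is still gripped. The slip stands in the rack at upper left. I'll hand in.

```bash
python3 -c "
from cell import env
print(env.hand_in())"
```

```text
the job is handed in; nothing more can be done
None
```

I handed the job in at about 12.4 s of the 51 s allowed: the slip stands midway in the white rack's slot, and the gripper still holds the flap's bar level with the red pointer (flap about 0.896 rad, pointer about 0.900 rad).

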